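Change over a relay and show the old one to the inspection camera

ROBOT

A 6-joint arm with a two-finger parallel gripper is mounted at the origin on a cart in front of the work surface, level with it; the furniture and walls round the work are solid. World frame = base frame: x ahead of the robot, y to its left, z up, the work surface at z = 0. Lengths are in m, angles in degrees, forces in N, time in s.
With the tool pointing down it reaches from about 0.4 to 0.825 m from the base axis. Payload 7 kg.
Tool frame: the origin (TCP) lies between the finger pads; the fingertips stand ctrl.nose_length ahead of it and the grasp point (between the pads) lies 2 mm behind it (ctrl.nose_length is the distance from the TCP to the fingertips, in m); z points along the fingers, y is the line along which they close (so a half turn about z gives the same grasp; the last joint's range is limited). The gripper opens to 88 mm and grips with 3 to 60 N. Pads are 19 mm wide; open, the fingers measure 130 mm over their backs; the gripper's body (78 mm by 193 mm) begins 47 mm behind the grasp point.
Start: joints at [-50.988, 20.546, 0.682, 0, -70.136, -16.507], TCP at [0.258, -0.624, 0.244] pointing down, gripper open.
Joint ranges: [-176.03, 176.03], [-82.01, 121.73], [-58.28, 71.71], [-173.87, 95.51], [-174.79, -0.11], [-173.66, 173.66]. Speed limits (degrees/s): [136.94, 136.94, 172.46, 180, 180, 180].

INTERFACE

Orientations are given as [roll, pitch, yaw] about the fixed x, y, z axes, in that order (R = Rz(yaw) Ry(pitch) Rx(roll)).
In Python, from plant import ctrl gives the robot as it stands.
- The arm moves only by the tool apply_moves, never from a script. Its argument "commands" is a list of rows, each a list of 3 entries, a list of its own where there are three numbers: the shift along the world's x, y, z in cm, then the turn about the world's z in rad, then the closure, from 0 (fully open) to 1 (shut). In form: [[[x, y, z], turn, jaw], ...]. A call has 1 to 20 rows; each row is the pose to reach, as a shift and turn from the pose commanded when the call began; what a row does not reach only later rows make up. A row lasts 1/12 s, in which the tool goes at most 41.7 mm and 7.16 degrees, less where a joint would pass 70% of its speed; a pose out of reach is approached as far as the arm can. A call with a gripper value outside its range is refused whole. The fingers move at their own pace and stop on an object; the grip force is fixed at half the most. Time passes only in rows, so rows that repeat a pose let the fingers close. It gives the time, the measured TCP pose, the force, the opening and the grip force at its end, in the units of the state.
- ctrl.get_obs(): the state, without advancing time (a new reading comes with each control period).
- ctrl.snapshot(name): name is "scene" or "top" or "wrist"; returns a dict with "img" (400x640x3 uint8, red, green, blue), "fx", "fy", "cx", "cy" (pixels), "T" (4x4, takes a point from camera to world coordinates). Camera axes: x right, y up, looking along -z (the intrinsics and any distortion apply to the point x, -y, -z); pixel columns grow to the right and rows downward; lengths in m; the calibration is good to about 2 mm. The wrist camera is an equidistant fisheye: a pixel r from the principal point sees the ray r / f radians off the axis. A picture is of the moment at which its call begins. There is no depth.
- ctrl.close_job(): hands the job in; it is judged then, once.
Trained networks look in a picture, given as the dict that the camera call returned (one of the last four; its "shot" number tells which), for a name from the list of things; names that differ only in an ending like _2 or _b are one class to them, and where a whole thing is asked for, a point or a joint stands for the part that bears it (a point fixed in the world has none). Each returns a list of dicts, best first, with "score" (0 to 1); they miss things now and then, are a little off and sometimes report something else, mostly with a low value. They report only what shows in the picture. A call takes as long as a camera call. They do not tell look-alikes from the thing itself.
- ctrl.search_frame(picture, target): "at" ([column, row] in pixels, amid what is visible of it).
- ctrl.spot_point(picture, target): "at" ([column, row] in pixels: a listed point, or the origin of a listed thing).
The state is a dict: "clock": time; "joint_pos": joint angles; "qvel": joint speeds; "tau": joint torques, N m; "tool_pos": TCP position; "orientation": TCP orientation; "force": force on the tool from outside, world axes, zero at the start; "moment": the same for the moment, N m; "opening": finger opening in m; "gripper_force": force on a finger pad.
Only numpy, scipy, OpenCV 4.12 (cv2) and the standard library are available. Lean on these libraries where they do the work, as an engineer would, in place of code of your own. Each camera call takes 0.05 s, during which the arm holds its last target. There are 200 camera calls.

TASK

Plug the spare relay that stands loose on the table upright into the empty relay socket, fully home; only then pull the old relay out of the other socket, leaving the spare plugged in. Present the old relay to the upward-tilted inspection camera: in the air straight in front of the lens, the underside of its plug foot facing the lens square on and about 120 mm from the glass, its long side parallel to the long side of the camera housing. Finish while still holding it there, motionless, and leave the other things on the table where they lie.

Things in the scene. Friction and masses are not known exactly. Their poses are not given: they have to be found in the camera images.
- spare_relay: Spare relay, stands loose and upright on its foot on the table: grey body 28 (x) x 36 (y) x 54 mm on a black plug foot 18 (x) x 26 (y) x 14 mm with chamfered edges, 80 g. Origin: centre of the foot's underside, z up: body from z = 14 to 68 mm. Grip it across its 28 mm. Fits a socket either way round. 
- old_relay: Old relay, same as the spare but plugged into a socket (origin 16 mm above the table); no catch, pulls straight up: grey body 28 (x) x 36 (y) x 54 mm on a black plug foot 18 (x) x 26 (y) x 14 mm with chamfered edges, 80 g. Origin: centre of the foot's underside, z up: body from z = 14 to 68 mm. Grip it across its 28 mm. Fits a socket either way round. 
- free_socket: Empty relay socket: black block fixed to the table, 44 (x) x 50 (y) x 30 mm high, at both y ends a lower terminal ledge (21 mm high); 98 mm long over all. Origin: centre of its underside, z up. In its top a hole 21 (x) x 29 (y) mm, 16 mm deep: the relay's foot goes in, long side along y, until its body rests on the top.
- used_socket: Socket with the old relay in it: black block fixed to the table, 44 (x) x 50 (y) x 30 mm high, at both y ends a lower terminal ledge (21 mm high); 98 mm long over all. Origin: centre of its underside, z up. In its top a hole 21 (x) x 29 (y) mm, 16 mm deep: the relay's foot goes in, long side along y, until its body rests on the top.
- free_socket_mouth (a point): Centre of the hole's mouth, on top of the empty socket (30 mm above the table). A relay fully home has its origin 14 mm below this point. Axes as the socket's.
- used_socket_mouth (a point): The same point on the socket that holds the old relay.
- inspection_camera: Camera head: grey housing 48 (x) x 80 (y, long side, level) x 40 mm with a black lens barrel 42 mm across, in an aluminium yoke on a fixed 100 x 110 mm foot plate; about 105 mm high in all. Origin: centre of the lens glass, 91 mm above the table; z: viewing direction out of the lens, 30 degrees from vertical, leaning to the robot's side
- view_point (a point): Point in the air 120 mm straight in front of the lens, about 195 mm above the table, where the centre of the underside of the old relay's foot belongs. Axes as the camera's: the relay's z then points like the camera's z (away from the lens), its y along the camera's y, either way round
- screwdriver_1: Bystander, leave alone: flat screwdriver with dark handle, 200 mm long, lying near the front edge. Origin: centre of its underside.
- bolt_1: Bystander, leave alone: hex bolt, 71 mm long, lying near the front edge. Origin: centre of its underside.
- heater_puck: Bystander, leave alone: black round heater lobe, 68 mm across, 26 mm high, lying flat behind the work area. Origin: centre of its underside.
- brass_fitting: Bystander, leave alone: brass hose fitting, 52 mm long, lying behind the work area. Origin: centre of its underside.
- camera_stand: Foot plate and yoke of the inspection camera, fixed to the table; origin: centre of the plate's underside, z up; the camera leans to its -x.
Mind the look-alikes: they are no part of the job. What is shaped like the free_socket but turquoise or yellow is not meant.

How it is judged (in metres and radians):
On the way, in this order (a step that is already met when the one before it is completed fails the run):
1. the spare relay is fully home in the empty socket, while the old one is still plugged in (z of spare_relay in the frame of free_socket_mouth below -0.011 m and horizontal distance between spare_relay and free_socket_mouth below 0.004 m and angle between each of spare_relay, old_relay's own z axis and vertical below 0.06 rad and z of old_relay in the frame of used_socket_mouth below -0.011 m and horizontal distance between old_relay and used_socket_mouth below 0.004 m), for 0.2 s.
2. the old relay is pulled clear of its socket in the gripper (z of old_relay in the frame of used_socket_mouth above 0.01 m and contact force between the fingers and old_relay above 1 N), for 0.2 s.
At the end, for the whole second after the job is handed in: Spare relay home in the once empty socket (to 3 mm; 4 mm off-centre; tilt 0.06 rad), let go. Old relay held still in the air by the gripper alone: foot underside within 25 mm of the view point, over 150 mm up, facing the lens to 0.2 rad, long side parallel to the housing's to 0.25 rad (z of spare_relay in the frame of free_socket_mouth below -0.011 m and horizontal distance between spare_relay and free_socket_mouth below 0.004 m and angle between spare_relay's own z axis and vertical below 0.06 rad and contact force between the fingers and spare_relay below 0.1 N and distance between old_relay and view_point below 0.025 m and angle between the z axis of old_relay and the z axis of inspection_camera, either way round below 0.2 rad and angle between old_relay's own z axis and vertical below 0.9 rad and angle between the y axis of old_relay and the y axis of inspection_camera, either way round below 0.25 rad and height (world z) of old_relay above 0.15 m and contact force between the fingers and old_relay above 1 N and contact force between old_relay and camera_stand below 0.1 N and linear speed of old_relay below 0.02 m/s and angular speed of old_relay below 0.15 rad/s); the arm keeps its last pose, push and grip.
It fails at once if one of the loose bystanders is pushed more than 30 mm (distance of any of screwdriver_1, bolt_1, heater_puck, brass_fitting from where it was at the start of the episode above 0.03 m).
It also fails if it takes over 61 s, if anything falls off the work surface, if the arm or the gripper's body presses on something with over 40 N, if the wrist force passes 120 N, or if a joint passes its speed limit or range.

## Working session

There is one attempt and no reset: what is moved stays moved. The work goes in short steps, Python scripts to look and compute and a tool call to move; the robot and the scene stay as the last step left them, time stands still between calls to the robot, and variables do not carry over. Pictures are saved under pics/ and viewed, at most 10 in all, crops included, and the job is handed in when it is done.

Besides the shell and the picture viewer there is one more tool, called after "Call:" as name(argument=value, ...), one argument or row to a line, values as JSON. apply_moves: Moves the arm, as the interface text tells. Its arguments: {"type":"object","properties":{"commands":{"type":"array"}},"required":["commands"]}

```bash
mkdir -p pics
cat > h.py <<'E'
import numpy as np, cv2
from plant import ctrl
def ray(s,px):
    u,v=(px[0]-s['cx'])/s['fx'],(px[1]-s['cy'])/s['fy']
    d=np.array([u,-v,-1.]); T=np.array(s['T'])
    return T[:3,3],T[:3,:3]@d
def onz(s,px,z):
    o,d=ray(s,px); return o+d*(z-o[2])/d[2]
def proj(s,P):
    T=np.array(s['T']); p=T[:3,:3].T@(np.asarray(P,float)-T[:3,3]); return np.array([s['cx']+s['fx']*p[0]/-p[2], s['cy']-s['fy']*p[1]/-p[2]])
def save(s,name): cv2.imwrite('pics/'+name,cv2.cvtColor(np.asarray(s['img']),cv2.COLOR_RGB2BGR))
E
python3 - <<'E'
from h import *
Z=dict(spare_relay=0,old_relay=.016,free_socket_mouth=.03,used_socket_mouth=.03,inspection_camera=.091,view_point=.195,free_socket=0,used_socket=0,camera_stand=0,heater_puck=0,brass_fitting=0)
print(ctrl.nose_length,{k:np.round(v,3) for k,v in ctrl.get_obs().items()})
for n in('scene','top'):
    s=ctrl.snapshot(n); save(s,n+'0.png'); print(n,s['fx'],s['cx'],s['cy'],np.round(s['T'],3).tolist(),[k for k in s])
    for t in Z:
        print(t,[(np.round(d['at']).tolist(),round(d['score'],2),np.round(onz(s,d['at'],Z[t])[:2],3).tolist()) for d in ctrl.spot_point(s,t)[:4]])
E
```

```text
0.017 {'clock': np.float64(0.0), 'joint_pos': array([-5.0987e+01,  2.0592e+01,  6.3400e-01, -1.9000e-02, -7.0133e+01,
       -1.6506e+01]), 'qvel': array([-0.02 , -0.061,  0.008,  0.089,  0.067,  0.013]), 'tau': array([-1.0000e-03, -5.8271e+01,  2.9305e+01,  6.9970e+00,  7.0000e-03,
       -0.0000e+00]), 'tool_pos': array([ 0.258, -0.623,  0.243]), 'orientation': array([ 1.79907e+02, -9.00000e-03, -1.57499e+02]), 'force': array([-0.014,  0.382,  0.366]), 'moment': array([-0.006, -0.044, -0.034]), 'gripper_force': np.float64(0.0), 'opening': np.float64(0.088)}
scene 462.0273909982264 319.43093825717875 200.21387515258368 [[0.851, 0.227, -0.475, -0.078], [-0.526, 0.361, -0.77, -0.972], [-0.003, 0.905, 0.426, 0.695], [0.0, 0.0, 0.0, 1.0]] ['img', 'fx', 'fy', 'cx', 'cy', 'T', 'shot']
spare_relay [([325.0, 235.0], 0.64, [0.578, 0.062]), ([376.0, 246.0], 0.58, [0.67, -0.07])]
old_relay [([342.0, 257.0], 0.65, [0.537, -0.089])]
free_socket_mouth [([271.0, 203.0], 0.68, [0.512, 0.295]), ([277.0, 221.0], 0.66, [0.474, 0.172]), ([348.0, 262.0], 0.46, [0.526, -0.135])]
used_socket_mouth [([349.
[... 860 characters left out ...]

free_socket_mouth [([228.0, 212.0], 0.95, [0.498, 0.284]), ([400.0, 216.0], 0.77, [0.489, -0.223]), ([268.0, 226.0], 0.75, [0.458, 0.165])]
used_socket_mouth [([352.0, 198.0], 0.79, [0.544, -0.08])]
inspection_camera [([421.0, 162.0], 0.66, [0.638, -0.275])]
view_point [([412.0, 162.0], 0.9, [0.613, -0.228]), ([226.0, 212.0], 0.6, [0.477, 0.253])]
free_socket [([397.0, 216.0], 0.95, [0.492, -0.219]), ([268.0, 233.0], 0.64, [0.439, 0.167]), ([232.0, 211.0], 0.59, [0.507, 0.278])]
used_socket [([354.0, 192.0], 0.81, [0.564, -0.089])]
camera_stand [([420.0, 167.0], 0.84, [0.643, -0.293])]
heater_puck [([348.0, 164.0], 0.6, [0.653, -0.07])]
brass_fitting [([281.0, 160.0], 0.64, [0.665, 0.132])]
```

View pics/top0.png

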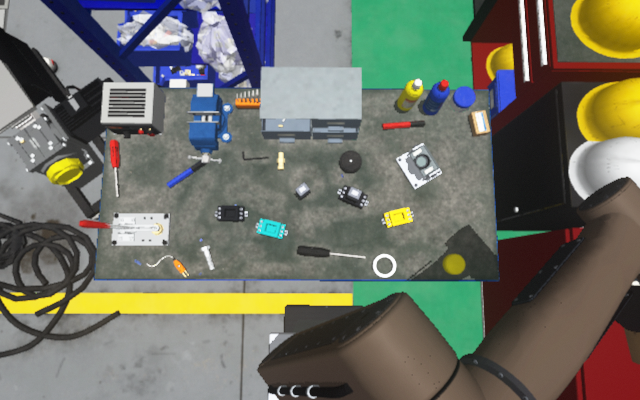

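View pics/scene0.png

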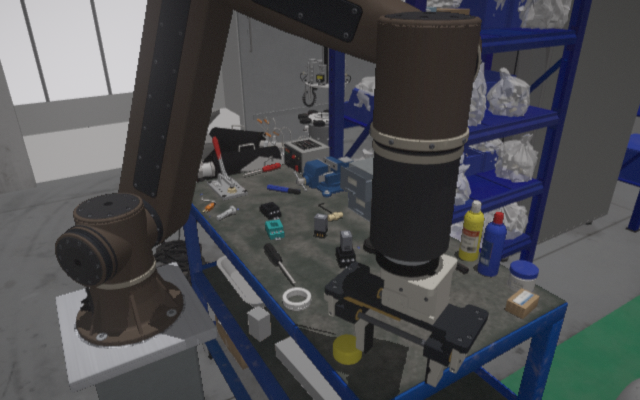

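Run:
```python
import cv2
i=cv2.imread('pics/top0.png')[140:245,205:450]
cv2.imwrite('pics/crop0.png',cv2.resize(i,None,fx=3.2,fy=3.2,interpolation=cv2.INTER_CUBIC))
```

```text
(no output)
```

View pics/crop0.png

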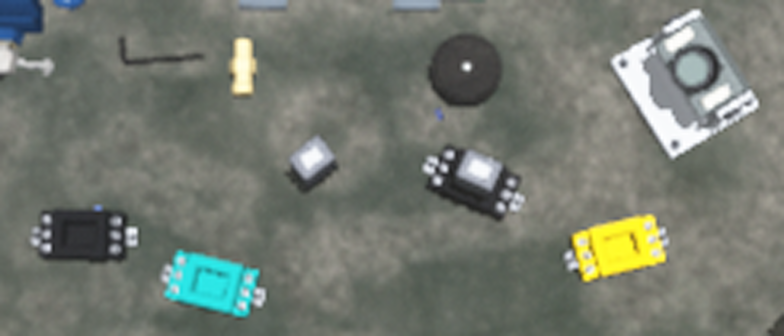

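Call:
apply_moves(
  commands=[
    [[29,55,2],0,0],
    [[29,55,2],0,0],
    [[29,55,2],0,0],
    [[29,55,2],0,0],
    [[29,55,2],0,0],
    [[29,55,2],0,0],
    [[29,55,2],0,0],
    [[29,55,2],0,0],
    [[29,55,2],0,0],
    [[29,55,2],0,0],
    [[29,55,2],0,0],
    [[29,55,2],0,0],
    [[29,55,2],0,0],
    [[29,55,2],0,0],
    [[29,55,2],0,0],
    [[29,55,2],0,0],
    [[29,55,2],0,0],
    [[29,55,2],0,0],
  ],
)

```text
clock: 2.7
tool_pos: [0.5482, -0.0734, 0.2634]
orientation: [180.0, -0.0, -157.4]
force: [-0.2, -0.2, -0.2]
opening: 0.0877
gripper_force: 0.0
```

```bash
cat >> h.py <<'E'
def wray(s,px):
    u,v=px[0]-s['cx'],px[1]-s['cy']; r=np.hypot(u,v); th=r/s['fx']; 
    d=np.array([np.sin(th)*u/r,-np.sin(th)*v/r,-np.cos(th)]); T=np.array(s['T']); return T[:3,3],T[:3,:3]@d
def won(s,px,z):
    o,d=wray(s,px); return o+d*(z-o[2])/d[2]
def wproj(s,P):
    T=np.array(s['T']); p=T[:3,:3].T@(np.asarray(P,float)-T[:3,3]); th=np.arccos(-p[2]/np.linalg.norm(p)); r=np.hypot(p[0],p[1])
    return np.array([s['cx']+s['fx']*th*p[0]/r, s['cy']-s['fy']*th*p[1]/r])
Z=dict(spare_relay=0,old_relay=.016,free_socket_mouth=.03,used_socket_mouth=.03,inspection_camera=.091,view_point=.195,free_socket=0,used_socket=0,camera_stand=0)
E
python3 - <<'E'
from h import *
s=ctrl.snapshot('wrist'); save(s,'w1.png'); print(s['fx'],s['fy'],s['cx'],s['cy'],np.round(s['T'],3).tolist())
for t in Z:
    print(t,[(np.round(d['at']).tolist(),round(d['score'],2),np.round(won(s,d['at'],Z[t])[:2],3).tolist()) for d in ctrl.spot_point(s,t)[:3]])
E
```

```text
309.70691628693146 309.70691628693146 324.8120994242371 205.77226351254527 [[-0.384, -0.895, -0.228, 0.487], [0.924, -0.372, -0.094, -0.098], [-0.001, -0.246, 0.969, 0.405], [0.0, 0.0, 0.0, 1.0]]
spare_relay [([414.0, 224.0], 0.78, [0.559, 0.067])]
old_relay [([316.0, 178.0], 0.67, [0.55, -0.085])]
free_socket_mouth [([236.0, 92.0], 0.81, [0.484, -0.218]), ([508.0, 184.0], 0.61, [0.449, 0.162])]
used_socket_mouth [([312.0, 180.0], 0.7, [0.551, -0.088])]
inspection_camera [([137.0, 197.0], 0.84, [0.637, -0.277]), ([414.0, 81.0], 0.56, [0.404, -0.034])]
view_point []
free_socket [([239.0, 97.0], 0.94, [0.489, -0.22]), ([493.0, 183.0], 0.59, [0.455, 0.157])]
used_socket [([314.0, 178.0], 0.83, [0.554, -0.087])]
camera_stand [([161.0, 189.0], 0.65, [0.652, -0.291])]
```

View pics/w1.png

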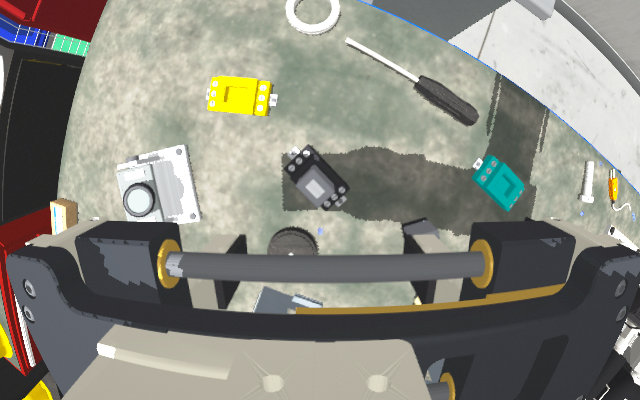

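Call:
apply_moves(
  commands=[
    [[1.2,15.3,-3],0,0],
    [[1.2,15.3,-3],0,0],
    [[1.2,15.3,-3],0,0],
    [[1.2,15.3,-3],0,0],
    [[1.2,15.3,-3],0,0],
    [[1.2,15.3,-3],0,0],
    [[1.2,15.3,-3],0,0],
  ],
)

```text
clock: 3.78
tool_pos: [0.5603, 0.0794, 0.2336]
orientation: [-180.0, -0.0, -157.5]
force: [-0.8, -0.9, 0.3]
opening: 0.0875
gripper_force: 0.0
```

```bash
cat >> h.py <<'E'
def ortho(s,c,z,half=.07,res=.00025,wrist=True):
    """top-down picture of plane z round c; image right=+x, up=+y"""
    n=int(2*half/res); a=(np.arange(n)+.5)*res-half
    X,Y=np.meshgrid(c[0]+a,c[1]-a); P=np.stack([X,Y,np.full_like(X,z)],-1)
    T=np.array(s['T']); p=(P-T[:3,3])@T[:3,:3]; r=np.hypot(p[...,0],p[...,1])
    if wrist:
        k=s['fx']*np.arctan2(r,-p[...,2])/r
    else: k=s['fx']/-p[...,2]
    return cv2.remap(np.ascontiguousarray(s['img'][...,::-1]),(s['cx']+k*p[...,0]).astype(np.float32),(s['cy']-k*p[...,1]).astype(np.float32),cv2.INTER_LINEAR)
E
python3 - <<'E'
from h import *
print({k:np.round(v,4) for k,v in ctrl.get_obs().items() if k in('tool_pos','orientation')})
s=ctrl.snapshot('wrist'); save(s,'w2.png'); print(np.round(s['T'],3)[:3].tolist())
import pickle; pickle.dump(s,open('w2.pkl','wb'))
for t in Z:
    print(t,[(np.round(d['at']).tolist(),round(d['score'],2),np.round(won(s,d['at'],Z[t])[:2],3).tolist()) for d in ctrl.spot_point(s,t)[:3]])
a=ortho(s,(.563,.067),.068,.06,.0003); b=ortho(s,(.49,.285),.03,.06,.0003)
cv2.imwrite('pics/o2.png',np.hstack([a,b]))
E
```

```text
{'tool_pos': array([0.5603, 0.0794, 0.2336]), 'orientation': array([-1.799889e+02, -2.020000e-02, -1.574513e+02])}
[[-0.383, -0.895, -0.228, 0.5], [0.924, -0.372, -0.094, 0.055], [-0.001, -0.246, 0.969, 0.375]]
spare_relay [([314.0, 179.0], 0.83, [0.561, 0.066]), ([479.0, 195.0], 0.7, [0.494, 0.277])]
old_relay [([203.0, 126.0], 0.88, [0.549, -0.084]), ([205.0, 129.0], 0.48, [0.551, -0.081])]
free_socket_mouth [([491.0, 207.0], 0.96, [0.5, 0.284]), ([131.0, 51.0], 0.87, [0.487, -0.218]), ([426.0, 126.0], 0.62, [0.449, 0.159])]
used_socket_mouth [([196.0, 128.0], 0.58, [0.551, -0.088]), ([312.0, 178.0], 0.48, [0.557, 0.063])]
inspection_camera [([41.0, 152.0], 0.88, [0.64, -0.283])]
view_point []
free_socket [([482.0, 195.0], 0.73, [0.492, 0.282]), ([139.0, 57.0], 0.7, [0.491, -0.223]), ([418.0, 128.0], 0.59, [0.452, 0.159])]
used_socket [([206.0, 129.0], 0.96, [0.552, -0.085])]
camera_stand [([79.0, 151.0], 0.91, [0.653, -0.29])]
```

View pics/o2.png

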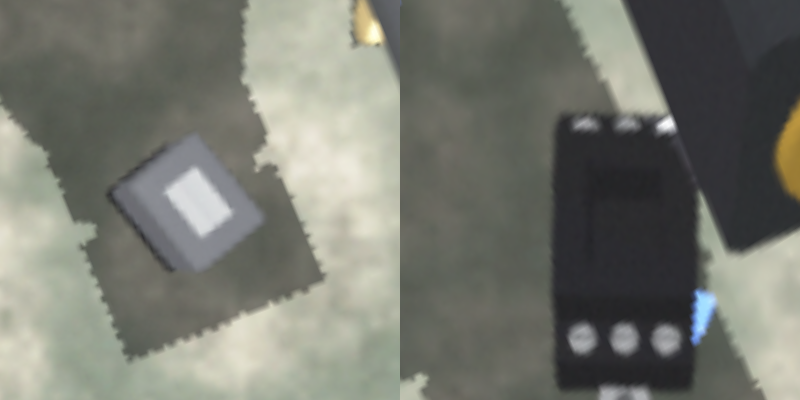

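Call:
apply_moves(
  commands=[
    [[0.2,-1.3,-4],0.12,0],
    [[0.2,-1.3,-8],0.24,0],
    [[0.2,-1.3,-12],0.288,0],
    [[0.2,-1.3,-14],0.288,0],
    [[0.2,-1.3,-16],0.288,0],
    [[0.2,-1.3,-18],0.288,0],
    [[0.2,-1.3,-19.2],0.288,0],
    [[0.2,-1.3,-19.2],0.288,0],
    [[0.2,-1.3,-19.2],0.288,0],
    [[0.2,-1.3,-19.2],0.288,1],
    [[0.2,-1.3,-19.2],0.288,1],
    [[0.2,-1.3,-19.2],0.288,1],
    [[0.2,-1.3,-19.2],0.288,1],
    [[0.2,-1.3,-19.2],0.288,1],
    [[0.2,-1.3,-19.2],0.288,1],
    [[0.2,-1.3,-19.2],0.288,1],
    [[0.2,-1.3,-19.2],0.288,1],
  ],
)

```text
clock: 5.7
tool_pos: [0.5624, 0.0664, 0.0416]
orientation: [-180.0, 0.0, -141.0]
force: [-1.1, 0.8, -0.1]
opening: 0.0401
gripper_force: 0.0
```

Call:
apply_moves(
  commands=[
    [[0,0,0],0,1],
    [[0,0,0],0,1],
    [[0,0,0],0,1],
    [[0,0,3],0,1],
    [[0,0,6],0,1],
    [[0,0,9],0,1],
    [[0,2,11],-0.1,1],
    [[0.8,6,11],-0.2,1],
    [[0.8,10,11],-0.3,1],
    [[0.8,13,11],-0.4,1],
    [[0.8,16,11],-0.5,1],
    [[0.8,19,11],-0.6,1],
    [[0.8,21.4,11],-0.681,1],
    [[0.8,21.4,11],-0.681,1],
    [[0.8,21.4,11],-0.681,1],
    [[0.8,21.4,11],-0.681,1],
  ],
)

```text
clock: 7.03
tool_pos: [0.5699, 0.2802, 0.151]
orientation: [-180.0, -0.1, -179.9]
force: [-0.1, -0.7, -0.3]
opening: 0.0359
gripper_force: 30.0
```

Run:
```python
from h import *
import pickle
print({k:np.round(v,4) for k,v in ctrl.get_obs().items() if k in('tool_pos','orientation','opening','gripper_force')})
s=ctrl.snapshot('wrist'); pickle.dump(s,open('w3.pkl','wb'));t=ctrl.snapshot('top');
for n in ('spare_relay','free_socket_mouth','free_socket'):
    print(n,[(np.round(d['at']).tolist(),round(d['score'],2),np.round(won(s,d['at'],Z[n])[:2],4).tolist()) for d in ctrl.spot_point(s,n)[:3]],
     [(np.round(d['at']).tolist(),round(d['score'],2),np.round(onz(t,d['at'],Z[n])[:2],4).tolist()) for d in ctrl.spot_point(t,n)[:3]])
a=ortho(s,(.50,.28),.03,.06,.0003); 
b=cv2.resize(np.ascontiguousarray(s['img'][...,::-1]),(640,400))
b[:]=cv2.convertScaleAbs(b,alpha=1); a=cv2.convertScaleAbs(a,alpha=2)
b=b[:,120:520]
cv2.imwrite('pics/o3.png',np.hstack([a,b]))
```

```text
{'tool_pos': array([0.5699, 0.2802, 0.151 ]), 'orientation': array([-1.799611e+02, -5.200000e-02, -1.799411e+02]), 'gripper_force': np.float64(29.9993), 'opening': np.float64(0.0359)}
spare_relay [([325.0, 234.0], 0.8, [0.6075, 0.2808])] []
free_socket_mouth [([328.0, 122.0], 0.9, [0.4981, 0.2833]), ([190.0, 73.0], 0.65, [0.4493, 0.1604])] [([398.0, 215.0], 0.9, [0.4919, -0.2168]), ([270.0, 225.0], 0.61, [0.4616, 0.1592]), ([228.0, 214.0], 0.59, [0.4935, 0.2823])]
free_socket [([323.0, 118.0], 0.85, [0.4944, 0.2784]), ([201.0, 81.0], 0.78, [0.4525, 0.1591]), ([327.0, 124.0], 0.67, [0.4997, 0.2823])] [([270.0, 228.0], 0.91, [0.4558, 0.1628]), ([395.0, 216.0], 0.75, [0.4931, -0.2131]), ([233.0, 213.0], 0.7, [0.5008, 0.2749])]
```

View pics/o3.png

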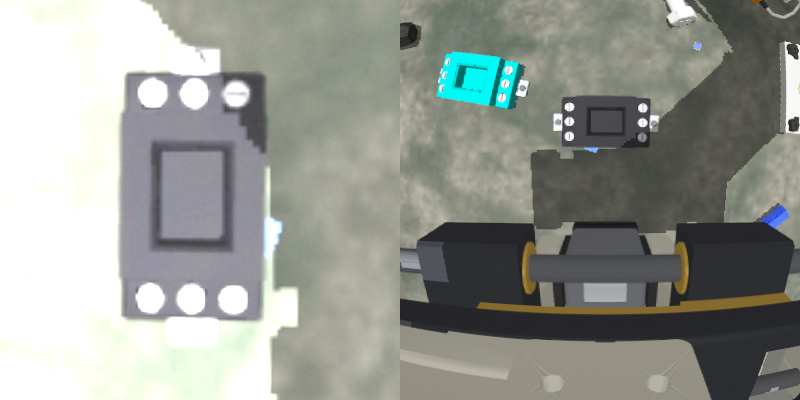

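Run:
```python
from h import *
import pickle
s=pickle.load(open('w3.pkl','rb')); T=np.array(s['T']); print(np.round(T,3)[:3].tolist())
g=cv2.cvtColor(np.asarray(s['img']),cv2.COLOR_RGB2GRAY)
print([(r,int(g[r,312:330].mean())) for r in range(212,315,2)])
for c in (300,350): print(c,[(r,int(g[r,c-3:c+3].mean())) for r in range(214,245,2)])
for z in (.1094,.1234,.1774):
  for x in (.556,.561,.579): print(z,x,[np.round(wproj(s,(x,.2802+d,z)),1).tolist() for d in(-.018,0,.018)])
```

```text
[[-0.001, -0.969, -0.246, 0.504], [1.0, -0.001, 0.001, 0.281], [-0.002, -0.246, 0.969, 0.293]]
[(212, 86), (214, 85), (216, 84), (218, 81), (220, 79), (222, 39), (224, 27), (226, 31), (228, 65), (230, 85), (232, 84), (234, 85), (236, 85), (238, 85), (240, 85), (242, 85), (244, 86), (246, 86), (248, 86), (250, 86), (252, 86), (254, 80), (256, 68), (258, 72), (260, 77), (262, 81), (264, 81), (266, 82), (268, 84), (270, 84), (272, 84), (274, 84), (276, 84), (278, 80), (280, 79), (282, 100), (284, 172), (286, 170), (288, 166), (290, 167), (292, 169), (294, 169), (296, 171), (298, 173), (300, 174), (302, 107), (304, 105), (306, 105), (308, 107), (310, 107), (312, 107), (314, 68)]
300 [(214, 80), (216, 80), (218, 82), (220, 81), (222, 39), (224, 27), (226, 31), (228, 67), (230, 84), (232, 85), (234, 84), (236, 85), (238, 85), (240, 85), (242, 85), (244, 85)]
350 [(214, 78), (216, 75), (218, 74), (220, 72), (222, 37), (224, 28), (226, 31), (228, 67), (230, 85), (232, 86), (234, 85), (236, 85), (238, 85), (240, 85), (242, 86), (244, 86)]
0.1094 0.556 [[294.8, 213.9], [324.0, 214.0], [353.2, 214.0]]
0.1094 0.561 [[295.0, 221.7], [324.0, 221.8], [353.0, 221.8]]
0.1094 0.579 [[295.8, 248.5], [324.0, 248.7], [352.2, 248.6]]
0.1234 0.556 [[292.5, 220.6], [323.9, 220.7], [355.3, 220.6]]
0.1234 0.561 [[292.8, 228.8], [323.9, 229.0], [355.1, 228.9]]
0.1234 0.579 [[293.7, 257.4], [323.9, 257.6], [354.1, 257.5]]
0.1774 0.556 [[279.3, 259.1], [323.3, 259.5], [367.5, 259.2]]
0.1774 0.561 [[279.9, 270.0], [323.4, 270.5], [366.8, 270.2]]
0.1774 0.579 [[282.3, 306.3], [323.4, 307.0], [364.5, 306.5]]
```

Call:
apply_moves(
  commands=[
    [[-4,0.15,0],-0.019,1],
    [[-7.2,0.15,0],-0.019,1],
    [[-7.2,0.15,-3],-0.019,1],
    [[-7.2,0.15,-6],-0.019,1],
    [[-7.2,0.15,-7.2],-0.019,1],
    [[-7.2,0.15,-7.2],-0.019,1],
    [[-7.2,0.15,-7.2],-0.019,1],
    [[-7.2,0.15,-7.6],-0.019,1],
    [[-7.2,0.15,-7.9],-0.019,1],
    [[-7.2,0.15,-8.1],-0.019,1],
    [[-7.2,0.15,-8.3],-0.019,1],
    [[-7.2,0.15,-8.4],-0.019,1],
    [[-7.2,0.15,-8.4],-0.019,1],
  ],
)

```text
clock: 8.52
tool_pos: [0.4984, 0.2819, 0.0675]
orientation: [180.0, -0.0, 178.9]
force: [-0.1, -0.8, 0.6]
opening: 0.0361
gripper_force: 30.0
```

Call:
apply_moves(
  commands=[
    [[0,0,-0.3],0,1],
    [[0,0,-0.6],0,1],
    [[0,0,-0.8],0,1],
    [[0,0,-1.0],0,1],
    [[0,0,-1.05],0,1],
    [[0,0,-1.1],0,1],
    [[0,0,-1.1],0,1],
  ],
)

```text
clock: 9.1
tool_pos: [0.4984, 0.2819, 0.0575]
orientation: [-180.0, 0.0, 178.9]
force: [-4.4, -2.5, 10.0]
opening: 0.0358
gripper_force: 30.0
```

Call:
apply_moves(
  commands=[
    [[0,0,0.1],0,0],
    [[0,0,0.1],0,0],
    [[0,0,0.1],0,0],
    [[0,0,0.1],0,0],
    [[0,0,0.1],0,0],
    [[0,0,0.1],0,0],
    [[0,0,3],0,0],
    [[0,0,7],0,0],
    [[0,0,11],0,0],
    [[2,-4,14],-0.1,0],
    [[4,-8,14],-0.2,0],
    [[6,-12,14],-0.3,0],
    [[8,-16,14],-0.366,0],
    [[10,-20,14],-0.366,0],
    [[11,-24,14],-0.366,0],
    [[11,-28,14],-0.366,0],
    [[11,-32,14],-0.366,0],
    [[11,-37,14],-0.366,0],
    [[11,-37,14],-0.366,0],
    [[11,-37,14],-0.366,0],
  ],
)

```text
clock: 10.77
tool_pos: [0.6077, -0.0927, 0.1962]
orientation: [-179.9, -0.0, 157.7]
force: [0.3, 0.7, 0.3]
opening: 0.0876
gripper_force: 0.0
```

Run:
```python
from h import *
import pickle
print({k:np.round(v,4) for k,v in ctrl.get_obs().items() if k in('tool_pos','orientation','opening','gripper_force','joint_pos')})
s=ctrl.snapshot('wrist'); pickle.dump(s,open('w4.pkl','wb'));t=ctrl.snapshot('top');
for n in ('spare_relay','old_relay','used_socket_mouth','inspection_camera','camera_stand','view_point'):
    print(n,[(np.round(d['at']).tolist(),round(d['score'],2),np.round(won(s,d['at'],Z[n])[:2],4).tolist()) for d in ctrl.spot_point(s,n)[:3]],
     [(np.round(d['at']).tolist(),round(d['score'],2),np.round(onz(t,d['at'],.016 if n=='spare_relay' else Z[n])[:2],4).tolist()) for d in ctrl.spot_point(t,n)[:3]])
a=ortho(s,(.553,-.086),.084,.06,.0003); b=ortho(s,(.635,-.275),.091,.09,.00045)
cv2.imwrite('pics/o4.png',np.hstack([a,b]))
```

```text
{'joint_pos': array([ 9.525400e+00,  1.689610e+01, -1.105670e+01,  3.080000e-02,
       -6.210740e+01, -1.218534e+02]), 'tool_pos': array([ 0.6077, -0.0927,  0.1962]), 'orientation': array([-1.799451e+02, -3.680000e-02,  1.576864e+02]), 'gripper_force': np.float64(0.0), 'opening': np.float64(0.0876)}
spare_relay [([555.0, 14.0], 0.75, [0.4961, 0.2931])] [([230.0, 216.0], 0.73, [0.4887, 0.2811])]
old_relay [([309.0, 137.0], 0.91, [0.5483, -0.0855])] [([229.0, 215.0], 0.61, [0.4925, 0.2822]), ([352.0, 195.0], 0.49, [0.5542, -0.0826])]
used_socket_mouth [] [([353.0, 196.0], 0.74, [0.5468, -0.0846])]
inspection_camera [] [([423.0, 161.0], 0.56, [0.6411, -0.2809])]
camera_stand [] [([420.0, 165.0], 0.87, [0.651, -0.2929])]
view_point [] [([409.0, 162.0], 0.88, [0.6133, -0.2203])]
```

View pics/o4.png

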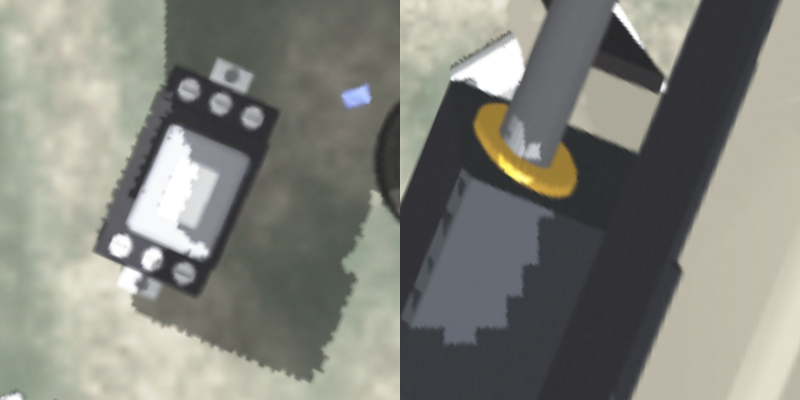

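Call:
apply_moves(
  commands=[
    [[-4,0.6,0],-0.007,0],
    [[-5.9,0.9,-2],-0.007,0],
    [[-5.9,0.9,-6],-0.007,0],
    [[-5.9,0.9,-9],-0.007,0],
    [[-5.9,0.9,-12],-0.007,0],
    [[-5.9,0.9,-13.6],-0.007,0],
    [[-5.9,0.9,-13.6],-0.007,0],
    [[-5.9,0.9,-13.6],-0.007,1],
    [[-5.9,0.9,-13.6],-0.007,1],
    [[-5.9,0.9,-13.6],-0.007,1],
    [[-5.9,0.9,-13.6],-0.007,1],
    [[-5.9,0.9,-13.6],-0.007,1],
    [[-5.9,0.9,-13.6],-0.007,1],
    [[-5.9,0.9,-13.6],-0.007,1],
    [[-5.9,0.9,-13.6],-0.007,1],
    [[-5.9,0.9,-13.6],-0.007,1],
    [[-5.9,0.9,-13.6],-0.007,1],
    [[-5.9,0.9,-13.6],-0.007,1],
    [[-5.9,0.9,-13.6],-0.007,1],
  ],
)

```text
clock: 13.05
tool_pos: [0.548, -0.0814, 0.0612]
orientation: [-179.8, -0.1, 157.5]
force: [-4.0, -12.0, 8.8]
opening: 0.0363
gripper_force: 29.9
```

Call:
apply_moves(
  commands=[
    [[0,0.25,0],0,1],
    [[0,0.25,0.5],0,1],
    [[0,0.25,1.2],0,1],
    [[0,0.25,2],0,1],
    [[0,0.25,3.2],0,1],
    [[0,0.25,3.2],0,1],
    [[0,0.25,3.2],0,1],
    [[0,0.25,3.2],0,1],
    [[0,0.25,3.2],0,1],
    [[0,0.25,3.2],0,1],
  ],
)

```text
clock: 13.88
tool_pos: [0.549, -0.0765, 0.0919]
orientation: [-180.0, -0.1, 157.5]
force: [-0.2, 0.9, -1.0]
opening: 0.0357
gripper_force: 29.8
```

Run:
```python
from h import *
import pickle
print({k:np.round(v,4) for k,v in ctrl.get_obs().items() if k in('tool_pos','orientation','opening','gripper_force','force')})
s=ctrl.snapshot('wrist'); pickle.dump(s,open('w5.pkl','wb'))
for n in ('old_relay','used_socket_mouth'):
    print(n,[(np.round(d['at']).tolist(),round(d['score'],2)) for d in ctrl.spot_point(s,n)[:3]])
g=s['img'][120:400,160:480,::-1]
cv2.imwrite('pics/w5.png',cv2.resize(g,None,fx=2,fy=2))
```

```text
{'tool_pos': array([ 0.549 , -0.0765,  0.0919]), 'orientation': array([-1.799751e+02, -5.120000e-02,  1.575365e+02]), 'force': array([-0.241 ,  0.8985, -1.0041]), 'gripper_force': np.float64(29.8436), 'opening': np.float64(0.0357)}
old_relay [([322.0, 240.0], 0.92)]
used_socket_mouth [([315.0, 229.0], 0.95)]
```

View pics/w5.png

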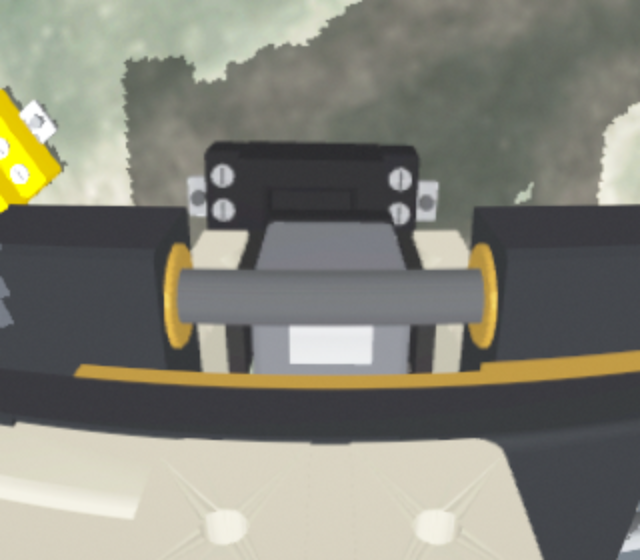

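Call:
apply_moves(
  commands=[
    [[0,-0.5,0],0,1],
    [[0,-0.5,0],0,1],
    [[0,-0.5,-0.8],0,1],
    [[0,-0.5,-1.3],0,1],
    [[0,-0.5,-1.6],0,1],
    [[0,-0.5,-1.9],0,1],
    [[0,-0.5,-2.2],0,1],
    [[0,-0.5,-2.2],0,1],
    [[0,-0.5,-2.2],0,1],
  ],
)

```text
clock: 14.78
tool_pos: [0.5486, -0.0823, 0.0705]
orientation: [-179.9, -0.1, 157.5]
force: [-2.5, -5.2, 0.2]
opening: 0.0361
gripper_force: 30.0
```

Call:
apply_moves(
  commands=[
    [[-0.2,0.08,0],0,1],
    [[-0.5,0.2,0],0,1],
    [[-0.8,0.33,0],0,1],
    [[-1.1,0.46,0],0,1],
    [[-1.1,0.46,0],0,1],
  ],
)

```text
clock: 15.2
tool_pos: [0.5396, -0.0782, 0.0711]
orientation: [-180.0, 0.2, 157.6]
force: [4.1, -10.0, -1.7]
opening: 0.0357
gripper_force: 30.0
```

Call:
apply_moves(
  commands=[
    [[-0.3,0.02,0],0,1],
    [[-0.6,0.14,0],0,1],
    [[-0.9,0.27,0],0,1],
    [[-1.2,0.4,0],0,1],
    [[-1.5,0.52,0],0,1],
    [[-1.7,0.6,0],0,1],
    [[-1.7,0.6,0],0,1],
  ],
)

```text
clock: 15.78
tool_pos: [0.5247, -0.0709, 0.0718]
orientation: [179.9, 0.4, 157.6]
force: [6.7, -4.8, -0.6]
opening: 0.0357
gripper_force: 30.0
```

Run:
```python
from h import *
s=ctrl.snapshot('wrist'); t=ctrl.snapshot('scene')
g=s['img'][150:350,200:440,::-1]; k=cv2.resize(t['img'][200:310,300:400,::-1],None,fx=4,fy=4)
a=cv2.resize(g,None,fx=440/200,fy=2.2)[:440]
o=np.zeros((440,a.shape[1]+k.shape[1],3),np.uint8);o[:a.shape[0],:a.shape[1]]=a;o[:k.shape[0],a.shape[1]:]=k
o=cv2.resize(o,None,fx=.85,fy=.85);print(o.shape)
cv2.imwrite('pics/w6.png',o)
```

```text
(374, 789, 3)
```

View pics/w6.png

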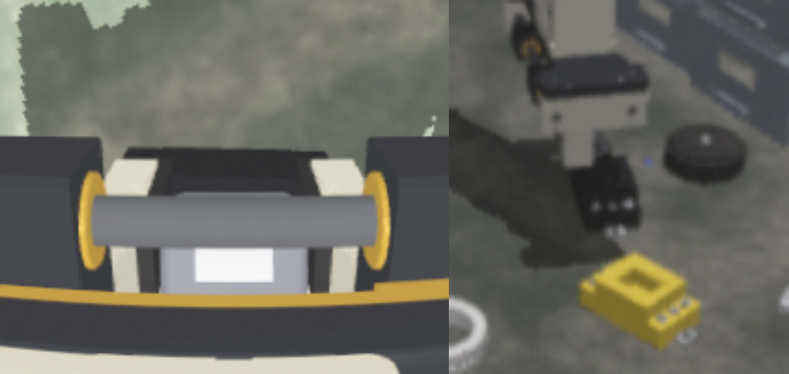

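Call:
apply_moves(
  commands=[
    [[0,0,1],0,1],
    [[0,0,3],0,1],
    [[0,0,6],0,1],
    [[0,0,10],0,1],
    [[2,-2,13],-0.1,1],
    [[4,-4,16.5],-0.2,1],
    [[5,-6,16.5],-0.3,1],
    [[6,-8,16.5],-0.4,1],
    [[7,-10,16.5],-0.5,1],
    [[7.5,-12,16.5],-0.6,1],
    [[7.5,-13.6,16.5],-0.656,1],
    [[7.5,-13.6,16.5],-0.656,1],
    [[7.5,-13.6,16.5],-0.656,1],
    [[7.5,-13.6,16.5],-0.656,1],
  ],
)

```text
clock: 17.05
tool_pos: [0.5961, -0.2066, 0.2354]
orientation: [-180.0, -0.0, 120.0]
force: [-0.4, 0.6, -0.7]
opening: 0.0356
gripper_force: 30.0
```

Run:
```python
from h import *
import pickle
ob=ctrl.get_obs(); print({k:np.round(v,4) for k,v in ob.items() if k in('tool_pos','orientation','opening','gripper_force','force')})
S={}
for n in('scene','top','wrist'):
    s=S[n]=ctrl.snapshot(n)
    for t in('old_relay','inspection_camera','view_point'): print(n,t,[(np.round(d['at'],1).tolist(),round(d['score'],2)) for d in ctrl.spot_point(s,t)[:3]])
pickle.dump(S,open('w7.pkl','wb'))
p=ob['tool_pos']; n=np.array([np.cos(np.radians(120)),np.sin(np.radians(120)),0])
for th in(0,20,30,40):
    c,q=np.cos(np.radians(th)),np.sin(np.radians(th)); zz=q*n+[0,0,c]
    g=p+[0,0,.002]; o=g-.047*zz
    print(th,'org',np.round(o,3),[np.round(f(S[k],o)).tolist() for k,f in(('scene',proj),('top',proj),('wrist',wproj))])
sc=proj(S['scene'],p).astype(int); a=S['scene']['img'][sc[1]-50:sc[1]+70,sc[0]-60:sc[0]+60,::-1]
w=S['wrist']['img'][180:340,220:430,::-1]
print('scene crop off',sc-[60,50])
a=cv2.resize(a,(400,400),interpolation=cv2.INTER_CUBIC); w=cv2.resize(w,(400,305)); w=np.vstack([w,np.zeros((95,400,3),np.uint8)])
cv2.imwrite('pics/w7.png',np.hstack([a,w]))
# plate direction from the first top picture
im=cv2.imread('pics/top0.png'); s=dict(S['top']); s['img']=im[...,::-1]
o=ortho(s,(.65,-.285),.005,.09,.0005,False); m=(o.min(2)>150).astype(np.uint8); m=cv2.morphologyEx(m,cv2.MORPH_OPEN,np.ones((5,5)))
cs=max(cv2.findContours(m,0,2)[0],key=cv2.contourArea); print(cv2.minAreaRect(cs))
```

```text
{'tool_pos': array([ 0.5961, -0.2066,  0.2354]), 'orientation': array([-1.799894e+02, -3.060000e-02,  1.199887e+02]), 'force': array([-0.3681,  0.6311, -0.6755]), 'gripper_force': np.float64(29.9974), 'opening': np.float64(0.0356)}
scene old_relay [([401.0, 214.6], 0.71)]
scene inspection_camera [([421.8, 285.8], 0.68), ([414.6, 252.4], 0.58), ([270.3, 212.3], 0.27)]
scene view_point [([415.6, 254.1], 0.6)]
top old_relay [([410.3, 159.4], 0.37)]
top inspection_camera [([207.7, 254.7], 0.17)]
top view_point []
wrist old_relay [([323.3, 272.7], 0.66)]
wrist inspection_camera []
wrist view_point []
0 org [ 0.596 -0.207  0.19 ] [[390.0, 211.0], [403.0, 169.0], [323.0, 234.0]]
20 org [ 0.604 -0.221  0.193] [[397.0, 212.0], [409.0, 165.0], [323.0, 259.0]]
30 org [ 0.608 -0.227  0.197] [[400.0, 211.0], [412.0, 164.0], [323.0, 271.0]]
40 org [ 0.611 -0.233  0.201] [[402.0, 210.0], [414.0, 162.0], [323.0, 284.0]]
scene crop off [331 144]
((176.00421142578125, 184.55242919921875), (205.57760620117188, 231.2618865966797), 58.851417541503906)
```

View pics/w7.png

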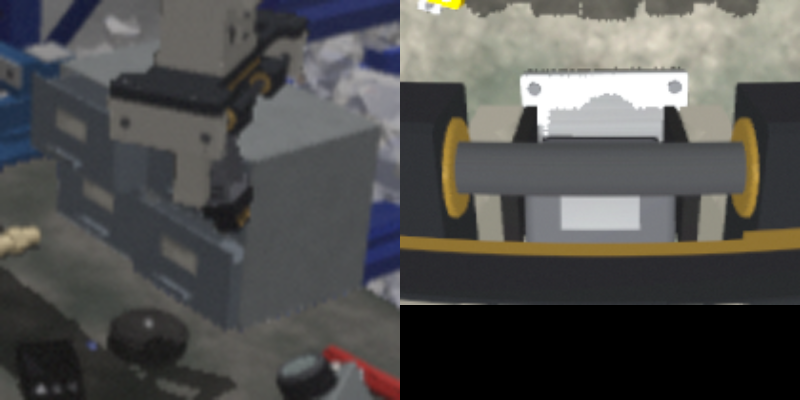

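Run:
```python
from h import *
import pickle
s5=pickle.load(open('w5.pkl','rb')); s7=pickle.load(open('w7.pkl','rb'))['wrist']
for s in(s5,s7):
    g=cv2.cvtColor(np.asarray(s['img']),cv2.COLOR_RGB2GRAY)
    print([(r,int(g[r,315:332].mean())) for r in list(range(222,258,2))+list(range(278,312,2))])
    print('cols r290',[(c,int(g[289:292,c].mean())) for c in range(270,380,3)])
for s,p,y,ths in((s5,(.549,-.0765,.0919),157.5,(0,10)),(s7,(.5961,-.2066,.2354),120,(0,10,20,30,40))):
    y=np.radians(y); n=np.array([np.cos(y),np.sin(y),0]); e=np.array([-n[1],n[0],0])
    for th in ths:
        c,q=np.cos(np.radians(th)),np.sin(np.radians(th)); Z_=q*n+[0,0,c]; X=c*n-[0,0,q]; G=np.array(p)+[0,0,.002]-.002*n
        f=lambda x,z,w=0: np.round(wproj(s,G+x*X+(z-.047)*Z_+w*e),1).tolist()
        print(th,'foot+',f(.009,0),'bodybot',f(.014,.014),'topfront',f(.014,.068),'lab+',f(.005,.068),'lab-',f(-.005,.068,.01),'back',f(-.014,.068,.018))
```

```text
[(222, 55), (224, 52), (226, 45), (228, 47), (230, 64), (232, 122), (234, 125), (236, 125), (238, 125), (240, 126), (242, 125), (244, 125), (246, 126), (248, 126), (250, 127), (252, 126), (254, 120), (256, 102), (278, 120), (280, 118), (282, 147), (284, 237), (286, 236), (288, 232), (290, 233), (292, 234), (294, 235), (296, 236), (298, 237), (300, 238), (302, 159), (304, 154), (306, 154), (308, 157), (310, 158)]
cols r290 [(270, 195), (273, 98), (276, 69), (279, 69), (282, 54), (285, 71), (288, 148), (291, 154), (294, 155), (297, 154), (300, 155), (303, 154), (306, 233), (309, 233), (312, 233), (315, 233), (318, 233), (321, 233), (324, 233), (327, 233), (330, 233), (333, 232), (336, 233), (339, 233), (342, 233), (345, 225), (348, 155), (351, 154), (354, 155), (357, 154), (360, 152), (363, 140), (366, 50), (369, 67), (372, 69), (375, 69), (378, 196)]
[(222, 255), (224, 255), (226, 255), (228, 254), (230, 224), (232, 205), (234, 197), (236, 193), (238, 188), (240, 189), (242, 191), (244, 189), (246, 194), (248, 191), (250, 184), (252, 47), (254, 82), (256, 74), (278, 88), (280, 87), (2
[... 837 characters left out ...]
271.3] lab- [300.3, 292.9] back [282.9, 311.0]
0 foot+ [323.5, 223.7] bodybot [323.4, 222.8] topfront [322.7, 261.4] lab+ [322.8, 280.2] lab- [300.4, 299.6] back [283.8, 315.6]
10 foot+ [323.5, 235.6] bodybot [323.4, 231.3] topfront [322.8, 251.4] lab+ [322.8, 271.7] lab- [300.0, 293.1] back [282.7, 311.2]
20 foot+ [323.5, 247.9] bodybot [323.4, 240.5] topfront [322.8, 242.2] lab+ [322.8, 263.0] lab- [299.7, 285.6] back [281.8, 305.2]
30 foot+ [323.5, 260.5] bodybot [323.4, 250.2] topfront [322.8, 234.3] lab+ [322.8, 254.6] lab- [299.6, 277.4] back [281.0, 297.7]
40 foot+ [323.5, 273.2] bodybot [323.4, 260.1] topfront [322.9, 227.9] lab+ [322.8, 246.9] lab- [299.6, 268.7] back [280.4, 288.8]
```

```bash
cat > fit.py <<'E'
from h import *
from scipy.optimize import least_squares
def fit(s,p,yaw,sil,lab,corner,h=.006):
    y=np.radians(yaw); n=np.array([np.cos(y),np.sin(y),0])
    def P(v,x,z):
        c,q=np.cos(v[2]),np.sin(v[2]); return np.array(p)+v[0]*n+[0,0,v[1]]+x*(c*n-[0,0,q])+z*(q*n+[0,0,c])
    def res(v):
        a=wproj(s,P(v,.014,.014))[1]-sil; b=wproj(s,P(v,-h,.068))[1]-lab
        r=[a,b,(v[1]+.045)/.004]
        if corner is not None: r.append(((P(v,.009,.001)-np.array(p))@n-corner)/.001)
        return r
    r=least_squares(res,[-.01,-.042,.3],x_scale=[.01,.01,.1]); v=r.x; print('origin n,z rel TCP',np.round(v[:2]*1e3,1),'tilt',np.degrees(v[2]).round(1),'res',np.round(r.fun,1),'topfront',wproj(s,P(v,.014,.068)).round(1),'foot',wproj(s,P(v,.009,0)).round(1))
    return v,P(v,0,0)
E
python3 - <<'E'
from fit import *
import pickle
s7=pickle.load(open('w7.pkl','rb'))['wrist']; p=(.5961,-.2066,.2354)
for cor in(None,-.017):
  for sil in (251,): print(fit(s7,p,120,sil,300.3,cor)[1])
s5=pickle.load(open('w5.pkl','rb')); fit(s5,(.549,-.0765,.0919),157.5,222.5,301,None)
E
```

```text
origin n,z rel TCP [-26.2 -45. ] tilt 20.0 res [0. 0. 0.] topfront [322.9 256.7] foot [323.6 257.5]
[ 0.60918249 -0.22925953  0.1904    ]
origin n,z rel TCP [-25.9 -44.5] tilt 20.0 res [-0.1  0.   0.1 -0.1] topfront [322.9 256.5] foot [323.6 257.4]
[ 0.60904621 -0.2290235   0.19094553]
origin n,z rel TCP [ -2. -45.] tilt 0.3 res [-0.  0.  0.] topfront [323.1 260.4] foot [323.8 223.5]
```

Call:
apply_moves(
  commands=[
    [[-1,2,0],0.1,1],
    [[-2,5,0],0.2,1],
    [[-3,8,0],0.3,1],
    [[-5,11,-2],0.4,1],
    [[-7.1,13.4,-5],0.5,1],
    [[-7.1,13.4,-8],0.6,1],
    [[-7.1,13.4,-11],0.656,1],
    [[-7.1,13.4,-14],0.656,1],
    [[-7.1,13.4,-14.5],0.656,1],
    [[-7.1,13.4,-14.5],0.656,1],
    [[-7.1,13.4,-15.5],0.656,1],
    [[-7.1,13.4,-16.1],0.656,1],
    [[-7.1,13.4,-16.5],0.656,1],
    [[-7.1,13.4,-16.5],0.656,1],
  ],
)

```text
clock: 18.82
tool_pos: [0.5262, -0.0731, 0.0708]
orientation: [180.0, 0.1, 157.5]
force: [1.8, -0.1, -1.1]
opening: 0.0358
gripper_force: 30.0
```

Back in the mouth without resistance; now push the tilt further by about 10°.

Call:
apply_moves(
  commands=[
    [[-0.4,0.17,0],0,1],
    [[-0.7,0.3,-0.05],0,1],
    [[-1.0,0.42,-0.15],0,1],
    [[-1.25,0.52,-0.25],0,1],
    [[-1.5,0.62,-0.35],0,1],
    [[-1.5,0.62,-0.35],0,1],
  ],
)

```text
clock: 19.32
tool_pos: [0.5136, -0.0665, 0.0691]
orientation: [179.8, 0.4, 157.6]
force: [6.1, -2.1, -0.3]
opening: 0.0356
gripper_force: 30.0
```

Run:
```python
from fit import *
s=ctrl.snapshot('wrist'); g=cv2.cvtColor(np.asarray(s['img']),cv2.COLOR_RGB2GRAY)
print([(r,int(g[r,315:332].mean())) for r in list(range(236,264,1))+list(range(278,312,1))])
```

```text
[(236, 122), (237, 122), (238, 122), (239, 122), (240, 123), (241, 122), (242, 122), (243, 121), (244, 120), (245, 102), (246, 60), (247, 46), (248, 46), (249, 46), (250, 46), (251, 46), (252, 46), (253, 46), (254, 56), (255, 91), (256, 104), (257, 107), (258, 111), (259, 116), (260, 117), (261, 120), (262, 122), (263, 124), (278, 123), (279, 121), (280, 120), (281, 117), (282, 151), (283, 208), (284, 238), (285, 239), (286, 239), (287, 240), (288, 240), (289, 241), (290, 242), (291, 242), (292, 242), (293, 242), (294, 243), (295, 243), (296, 244), (297, 244), (298, 231), (299, 185), (300, 165), (301, 166), (302, 167), (303, 167), (304, 167), (305, 167), (306, 167), (307, 166), (308, 161), (309, 161), (310, 161), (311, 161)]
```

Run:
```python
from fit import *
s=ctrl.snapshot('wrist'); p=ctrl.get_obs()['tool_pos']; y=np.radians(157.6); n=np.array([np.cos(y),np.sin(y),0])
for sil in(None,254.3):
  for zt in(.020,.023,.026):
    def P(v,x,z):
        c,q=np.cos(v[2]),np.sin(v[2]); return p+v[0]*n+[0,0,v[1]]+x*(c*n-[0,0,q])+z*(q*n+[0,0,c])
    def res(v):
        a=P(v,0,.068)-p
        r=[wproj(s,P(v,-.006,.068))[1]-298.8,((P(v,.009,.001)-p)@n+.0289)/.001,(a[2]-zt)/.002]
        if sil: r.append(wproj(s,P(v,.014,.068))[1]-sil)
        return r
    r=least_squares(res,[-.03,-.04,.5],x_scale=[.01,.01,.1]); v=r.x
    print(sil,zt,np.round(v[:2]*1e3,1),np.degrees(v[2]).round(1),np.round(r.fun,1),'tf',wproj(s,P(v,.014,.068)).round(1),'bb',wproj(s,P(v,.014,.014)).round(1))
```

```text
None 0.02 [-37.1 -37.8] 31.8 [ 0. -0. -0.] tf [323.4 254.5] bb [323.6 266.6]
None 0.023 [-37.  -33.7] 33.5 [-0.  0.  0.] tf [323.4 253.5] bb [323.6 268.8]
None 0.026 [-36.8 -29.5] 35.3 [-0. -0. -0.] tf [323.4 252.5] bb [323.6 271. ]
254.3 0.02 [-37.1 -37.7] 31.9 [-0.1  0.   0.   0.1] tf [323.4 254.4] bb [323.6 266.7]
254.3 0.023 [-37.  -34.4] 33.2 [ 0.3 -0.  -0.2 -0.3] tf [323.4 254. ] bb [323.6 268.5]
254.3 0.026 [-37. -31.] 34.5 [ 0.7 -0.1 -0.5 -0.7] tf [323.4 253.6] bb [323.6 270.4]
```

Call:
apply_moves(
  commands=[
    [[0,0,1],0,1],
    [[0,0,3],0,1],
    [[0,0,6],0,1],
    [[0,0,10],0,1],
    [[2,-2,13],-0.1,1],
    [[4,-4,16.4],-0.2,1],
    [[5,-6,16.4],-0.3,1],
    [[6,-8,16.4],-0.4,1],
    [[7,-10,16.4],-0.5,1],
    [[7.7,-12,16.4],-0.6,1],
    [[7.7,-12.8,16.4],-0.648,1],
    [[7.7,-12.8,16.4],-0.648,1],
    [[7.7,-12.8,16.4],-0.648,1],
    [[7.7,-12.8,16.4],-0.648,1],
    [[7.7,-12.8,16.4],-0.648,1],
    [[7.7,-12.8,16.4],-0.648,1],
  ],
)

```text
clock: 20.75
tool_pos: [0.5872, -0.1941, 0.2314]
orientation: [180.0, 0.0, 120.5]
force: [0.4, -0.1, -0.2]
opening: 0.0357
gripper_force: 30.0
```

Run:
```python
from fit import *
ob=ctrl.get_obs(); p=ob['tool_pos']; print({k:np.round(v,4) for k,v in ob.items() if k in('tool_pos','orientation','opening','gripper_force','qvel')})
s=ctrl.snapshot('wrist'); g=cv2.cvtColor(np.asarray(s['img']),cv2.COLOR_RGB2GRAY)
print([(r,int(g[r,315:332].mean())) for r in list(range(246,260,1))+list(range(294,302,1))])
n=np.array([np.cos(np.radians(120.5)),np.sin(np.radians(120.5)),0]); o=p-.037*n-[0,0,.038]; print('origin',o.round(4))
for k,f in(('scene',proj),('top',proj),('wrist',wproj)):
    t=ctrl.snapshot(k); print(k,'exp',f(t,o).round(1),[(x,np.round(d['at'],1).tolist(),round(d['score'],2)) for x in('old_relay','spare_relay','view_point','inspection_camera') for d in ctrl.spot_point(t,x)[:2]])
    if k!='wrist': print('spare exp',proj(t,(.498,.282,.016)).round(1),'vp',proj(t,(.610,-.226,.195)).round(1))
```

```text
{'qvel': array([-0.0313,  0.2916,  0.1219,  0.0116,  0.1675, -0.1726]), 'tool_pos': array([ 0.5872, -0.1941,  0.2314]), 'orientation': array([1.799811e+02, 4.600000e-03, 1.204896e+02]), 'gripper_force': np.float64(29.9987), 'opening': np.float64(0.0357)}
[(246, 204), (247, 195), (248, 197), (249, 195), (250, 190), (251, 188), (252, 188), (253, 189), (254, 166), (255, 112), (256, 75), (257, 77), (258, 80), (259, 83), (294, 195), (295, 196), (296, 197), (297, 197), (298, 176), (299, 134), (300, 121), (301, 121)]
origin [ 0.606  -0.2259  0.1934]
scene exp [398.6 212.3] [('old_relay', [397.3, 214.5], 0.58), ('old_relay', [269.2, 212.6], 0.51), ('spare_relay', [270.1, 208.4], 0.45), ('inspection_camera', [418.9, 255.3], 0.82)]
spare exp [268.8 209.5] vp [399.9 211.4]
top exp [410.9 164.7] [('spare_relay', [228.9, 214.2], 0.46), ('view_point', [282.0, 161.8], 0.54), ('inspection_camera', [225.9, 211.5], 0.66)]
spare exp [229.4 212.9] vp [411. 163.]
wrist exp [324.4 289.8] [('old_relay', [323.6, 290.9], 0.74)]
```

```bash
python3 -c "
from plant import ctrl
print(ctrl.close_job())"
```

```text
the job is handed in; nothing more can be done
None
```

I plugged the spare relay fully home in the empty socket, then pulled the old one. It is now held still about 5 mm from the view point, tilted about 32° toward the lens by my estimate. The job is handed in at about 21 s of the 61 s allowed; no verdict came back.

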